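Face the tin's label to the customers and pin the stand

TASK

With a fingertip, gently roll the big round tin round on its revolving stand until its label faces straight to the front, towards the customers. Then take the brass pin from its rest block and stand it, without forcing, fully home in the pin hole through the notch in the stand's disc, so that the tin stays locked that way. Do not dent the tin by pressing hard, and leave the other goods where they are.

Things in the scene. Friction and masses are not known exactly. Their poses are not given: they have to be found in the camera images.
- stand: revolving display stand, fixed to the shelf; origin on the shelf surface on the turning axis, z up, +x to the FRONT (customers' side, away from the robot). Teak base 24 mm thick, x -66 to +95, y +-95 mm, with a 44 mm wide tongue out to x = -110 mm on the robot's side. A round disc (radius 90 mm, z 26 to 34 mm) turns on it without end either way, dry friction 0.11 N m: it stays as left
- tin_top (a point): on the turning axis, 84 mm above the shelf: top of the plain metal tin (radius 52 mm, z 34 to 84 mm) fixed on the disc, under its flat steel lid (radius 54 mm). Lid top 88 to 96 mm above the shelf, differing each time: feel for it; it gives 1 mm per 8 N. Too wide to grasp. A fingertip pressed near the lid's edge (6 to 10 N) and carried round the axis turns tin and disc; over 20 N dents it
- notch (a point): middle of the one U-shaped notch in the disc's rim, 78 mm from the axis, 34 mm above the shelf (disc's upper face): 13 mm wide, open outwards, 25 mm deep, right through the disc, on the far side of the axis from the label's middle. With the label facing front it lies over the pin hole. Turns with the tin
- label (a point): middle of the cream paper label with a small abacus drawing (about 57 mm wide, 36 mm high) on the side of the tin; 53 mm from the turning axis, 55 mm above the shelf. Turns with the tin: its direction from the axis is the way the label faces
- hole (a point): centre of the mouth of the pin hole in the base's tongue: 88 mm from the axis on the robot's side (stand x = -88 mm), 24 mm above the shelf, under the disc's rim. Hole 12.5 mm across with a small chamfer, 18 mm deep (floor 6 mm above the shelf), upright
- pin: brass locking pin, standing upright in its rest block at first; origin at the centre of its foot, z along it to the head. Shaft 10 mm across, 50 mm long, its foot tapered to 6 mm over the last 4 mm; above it a round head 18 mm across, from 50 to 75 mm above the foot, to grasp. 60 g
- rest: dark wooden rest block of the pin, 60 x 60 x 30 mm, fixed to the shelf, origin under its centre; in its middle an upright hole 14 mm across, 20 mm deep (the pin's foot stands 10 mm above the shelf)
- elephant: small grey soapstone elephant, 110 x 60 x 72 mm, origin under its middle; a bystander
- suanpan: black lacquered suanpan (bead abacus) lying flat, 140 x 270 x 22 mm, origin under its centre; a bystander
- whistle: red tin whistle lying flat, 290 mm long along its x (from -140 to +150 mm of its origin), 14 mm thick; a bystander
- magnifier: brass magnifying glass with a horn handle lying flat: ring 90 mm across about its origin, handle to -x, 195 mm long in all, 16 mm high; a bystander
- bowl: small turned wooden bowl, 90 mm across, 40 mm high, origin under its centre; a bystander
- jar: small jar with a steel cap, 60 mm across, 90 mm high, origin under its centre; a bystander

How it is judged:
On the way, in this order (a step that is already met when the one before it is completed fails the run):
1. the label faces the front (y of label in the frame of stand between -0.006 and 0.006 m and x of label in the frame of stand above 0 m), for 0.2 s.
2. the pin stands fully home in the pin hole, the label still facing front (all of step 1 and horizontal distance between pin and hole below 0.005 m and z of pin in the frame of stand below 0.012 m and angle between pin's own z axis and vertical below 0.2 rad), for 0.2 s.
At the end, for the whole second after the job is handed in: Label facing the stand's front (its middle within 6 mm sideways of the front line), brass pin released, at rest and upright (within 11 degrees) in the pin hole through the notch: foot within 5 mm of the hole's axis and less than 12 mm above the shelf (hole floor at 6 mm) (all of step 2 and linear speed of pin below 0.02 m/s and not (contact force between the fingers and pin above 0.2 N)); the robot touches nothing.
It fails at once if the fingers or arm press on the tin or its stand with more than 20 N (contact force between any of the fingers, the arm and stand above 20 N).
It fails at once if the pin is forced against the stand with more than 25 N (contact force between pin and stand above 25 N).
It fails at once if another article is moved by more than 30 mm (distance of any of elephant, suanpan, whistle, magnifier, bowl, jar from where it was at the start of the episode above 0.03 m).
It also fails if it takes over 72 s, if anything falls off the work surface, if the arm or the gripper's body presses on something with over 40 N, if the wrist force passes 120 N, or if a joint passes its speed limit or range.

ROBOT

A 6-joint arm with a two-finger parallel gripper is mounted at the origin on the work surface. World frame = base frame: x ahead of the robot, y to its left, z up, the work surface at z = 0. Lengths are in m, angles in rad, forces in N, time in s.
With the tool pointing down it reaches from about 0.275 to 0.75 m from the base axis. Payload 10.2 kg.
Tool frame: the origin (TCP) lies midway between the tips of the shut fingers; the grasp point (between the pads) lies 19 mm behind it; z points along the fingers, y is the line along which they close (so a half turn about z gives the same grasp; the last joint's range is limited). The gripper opens to 85 mm and grips with 20 to 120 N. Pads are 22 mm wide; open, the fingers measure 114 mm over their backs; the gripper's body (76 mm by 85 mm) begins 54 mm behind the grasp point. The pads swing forward as they close: fully open they stand 13 mm farther back than shut.
Start: joints at [1.035, 0.313, 1.498, -0, 1.331, -0.223], TCP at [0.162, 0.5, 0.231] pointing down, gripper open.
Joint ranges: [-2.94, 2.94], [-0.97, 2.17], [0.19, 2.56], [-1.23, 4.37], [0.02, 3.11], [-2.88, 2.88]. Speed limits (rad/s): [2.39, 2.39, 3.01, 3.14, 3.14, 3.14].

INTERFACE

Orientations are given as a unit quaternion [x, y, z, w].
In Python, from cell import status, viewer, r gives the robot as it stands. The module is installed in compiled form; this text tells all that it offers.
- The arm moves only by the shell command python3 -m jog 'ROWS' [FORCE]. ROWS is JSON, a list of rows, each an object with "jaw": the finger opening in mm, from 0 to 85.4; "xyz": the shift along the world's x, y, z in mm, a list of three; "rotation": the turn, a rotation vector about the world's x, y, z in rad, a list of three. In form: [{"jaw": jaw, "xyz": [x, y, z], "rotation": [ax, ay, az]}, ...]. A call has 1 to 8 rows; each row shifts and turns the commanded pose from where the row before left it; what a row does not reach is not made up. A row lasts 1/12 s, in which the tool goes at most 41.7 mm and 7.16 degrees, less where a joint would pass 70% of its speed; a pose out of reach is approached as far as the arm can. A call with a gripper value outside its range is refused whole. The fingers move at their own pace and stop on an object; FORCE is the grip in N (left out, the last holds). Time passes only in rows, so rows that do not move let the fingers close. It gives the time, the measured TCP pose, the force, the opening and the grip force at its end, in the units of the state.
- status.sense(): the state, without advancing time (a new reading comes with each control period).
- viewer.grab_frame(name): name is "scene" or "top"; returns a dict with "color" (384x512x3 uint8, red, green, blue), "z_map" (384x512 float32, m along the optical axis (not along the pixel's ray), 0 where there is no reading), "vertical_fov" (degrees; the focal length in pixels is half the picture's height over the tangent of half this angle, whatever the lens; pixels are square), "cx", "cy" (the principal point, pixels), "cam_to_world" (4x4, takes a point from camera to world coordinates). Camera axes: x right, y up, looking along -z (the intrinsics and any distortion apply to the point x, -y, -z); pixel columns grow to the right and rows downward; lengths in m; the calibration is good to about 2 mm. A picture is of the moment at which its call begins.
- r.close_job(): hands the job in; it is judged then, once.
The state is a dict: "clock": time; "joint_positions": joint angles; "joint_velocities": joint speeds; "tau": joint torques, N m; "eef_pos": TCP position; "orientation": TCP orientation; "contact_force": force on the tool from outside, world axes, zero at the start; "torque": the same for the moment, N m; "grip_width": finger opening in m; "gripper_force": force on a finger pad.
Only numpy, scipy, OpenCV 4.12 (cv2) and the standard library are available. Lean on these libraries where they do the work, as an engineer would, in place of code of your own. Each camera call takes 0.05 s, during which the arm holds its last target. There are 200 camera calls.

## Working session

There is one attempt and no reset: what is moved stays moved. The work goes in short steps, Python scripts to look and compute and a shell command to move; the robot and the scene stay as the last step left them, time stands still between calls to the robot, and variables do not carry over. Pictures are saved under pics/ and viewed, at most 10 in all, crops included, and the job is handed in when it is done.

```bash
mkdir -p pics; cat > h.py <<'E'
import numpy as np, cv2
from cell import status, viewer, r
def grab(n):
    f=viewer.grab_frame(n); np.savez('%s.npz'%n,**{k:np.array(v) for k,v in f.items()}); return f
def load(n): return dict(np.load('%s.npz'%n))
def px(f,u,v,z=None,plane=None):
    H,W=f['z_map'].shape; fl=H/2/np.tan(np.radians(float(f['vertical_fov']))/2)
    d=np.array([(u-f['cx'])/fl,-(v-f['cy'])/fl,-1.0]); M=np.array(f['cam_to_world'])
    if plane is not None:
        w=M[:3,:3]@d; t=(plane-M[2,3])/w[2]; return M[:3,3]+t*w
    if z is None: z=f['z_map'][int(round(v)),int(round(u))]
    return M[:3,:3]@(d*z)+M[:3,3]
E
python3 - <<'E'
from h import *
for n in("scene","top"):
    f=grab(n); print(n,f.keys(),f['vertical_fov'],f['cx'],f['cy'],np.round(f['cam_to_world'],3).tolist())
    cv2.imwrite('pics/%s0.png'%n,cv2.resize(f['color'][:,:,::-1],(800,600),interpolation=cv2.INTER_CUBIC))
print(status.sense())
E
```

```text
scene dict_keys(['color', 'z_map', 'vertical_fov', 'cx', 'cy', 'cam_to_world']) 47.86846980429134 259.44998704949154 189.29242294830746 [[0.749, -0.53, 0.396, 1.105], [0.662, 0.609, -0.437, -0.579], [-0.01, 0.59, 0.808, 1.166], [0.0, 0.0, 0.0, 1.0]]
top dict_keys(['color', 'z_map', 'vertical_fov', 'cx', 'cy', 'cam_to_world']) 56.973083126687584 256.6444368992151 191.15847256797147 [[0.15, 0.964, -0.219, 0.27], [-0.989, 0.147, -0.029, -0.018], [0.005, 0.221, 0.975, 1.413], [0.0, 0.0, 0.0, 1.0]]
{'clock': 0.1, 'joint_positions': array([ 1.03460485e+00,  3.13399265e-01,  1.49832742e+00, -1.21189769e-05,
        1.33100513e+00, -2.23398670e-01]), 'joint_velocities': array([-0.00092043, -0.00219246, -0.00277332, -0.00120385, -0.00097906,
        0.00068488]), 'tau': array([ 1.42937795e-03, -4.12897611e+01, -2.60138029e+01, -2.44955772e-04,
        3.10228708e-03,  1.89978874e-05]), 'eef_pos': array([0.16145067, 0.49932846, 0.23080232]), 'orientation': array([ 1.55758162e-01,  9.87795055e-01, -5.31176112e-04, -2.05695439e-04]), 'contact_force': array([0.17899026, 0.73176439, 0.12797347]), 'torque': array([-0.00732527,  0.00965696, -0.01915753]), 'gripper_force': 0.0, 'grip_width': 0.08540614285246004}
```

View pics/scene0.png

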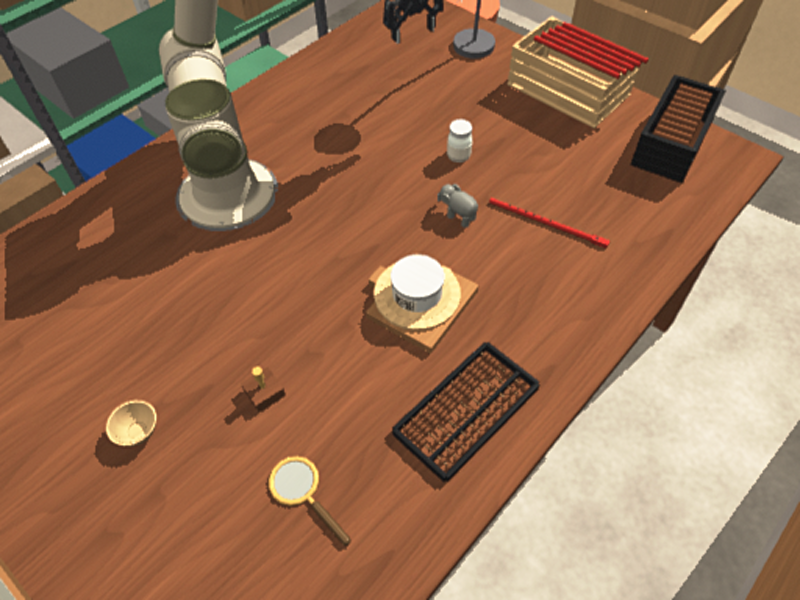

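View pics/top0.png

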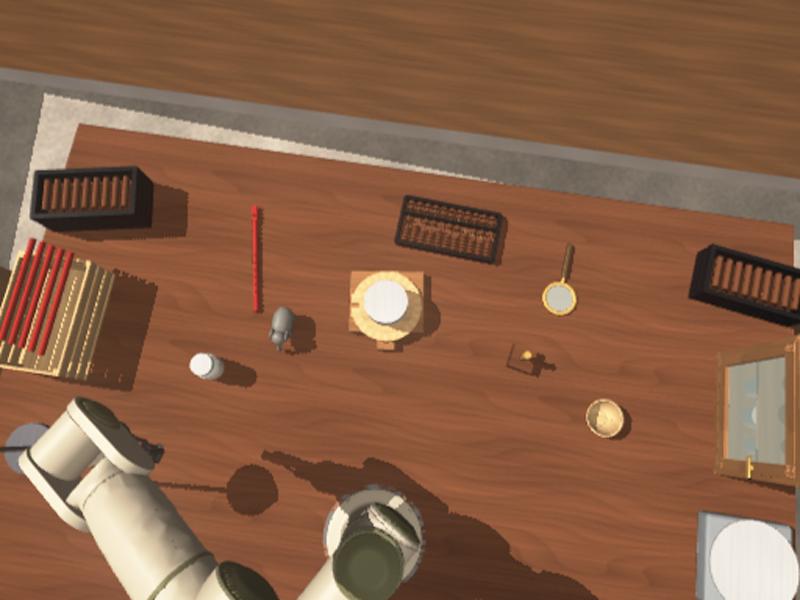

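The scene view shows the stand at (417,290), the label facing the camera at about (405,300), and the pin at (257,375). The top view shows the stand at (386,305), its tongue at (386,346), the notch at the left at about (355,304), and the pin at (527,355).

```bash
python3 - <<'E'
from h import *
t=load('top'); s=load('scene')
a=cv2.resize(t['color'][165:229,215:280,::-1],None,fx=8,fy=8,interpolation=cv2.INTER_CUBIC)
b=cv2.resize(t['color'][210:250,315:360,::-1],None,fx=6,fy=6,interpolation=cv2.INTER_CUBIC)
c=np.zeros((600,800,3),np.uint8); c[:512,:520]=a; c[:240,525:795]=b
cv2.imwrite('pics/c1.png',c)
cv2.imwrite('pics/c2.png',cv2.resize(s['color'][155:230,225:315,::-1],None,fx=8,fy=8,interpolation=cv2.INTER_CUBIC))
# lid plane
for u,v in((247,194),(244,190),(250,197)): print(px(t,u,v).round(4))
for u,v in((337,227),(338,227),(336,227),(337,228)): print('pin',px(t,u,v).round(4))
# lid by height
H,W=t['z_map'].shape
for n,f in(('top',t),('scene',s)):
    P=np.array([[px(f,u,v) for u in range(W)] for v in range(H)]) 
    np.save(n+'P.npy',P)
    def mask(c,r,z0,z1):return (np.hypot(P[...,0]-c[0],P[...,1]-c[1])<r)&(P[...,2]>z0)&(P[...,2]<z1)
    c0=px(t,247,194)[:2]
    m=mask(c0,.12,.08,.11); q=P[m]; (cx,cy),rad=cv2.minEnclosingCircle(q[:,:2].astype(np.float32)); print(n,'lid',cx,cy,rad,np.median(q[:,2]),len(q))
    m=mask(c0,.13,.03,.04); q=P[m]; (cx,cy),rad=cv2.minEnclosingCircle(q[:,:2].astype(np.float32)); print('disc',cx,cy,rad,np.median(q[:,2]))
    pc=px(t,337,227)[:2]; m=mask(pc,.05,.06,.11); q=P[m]; print('pin',q.mean(0),q.min(0),q.max(0),len(q))
    m=mask(pc,.06,.02,.036); q=P[m]; print('rest',cv2.minAreaRect(q[:,:2].astype(np.float32)))
E
```

```text
[0.5521 0.0563 0.0843]
[0.5637 0.0695 0.0943]
[0.5404 0.0427 0.093 ]
pin [ 0.4776 -0.2988  0.084 ]
pin [ 0.4779 -0.3022  0.0855]
pin [ 0.4771 -0.2953  0.083 ]
pin [ 0.4731 -0.2982  0.0885]
top lid 0.5558614730834961 0.05886387079954147 0.054176151752471924 0.08997379179772635 613
disc 0.5644482374191284 0.0515650175511837 0.10055721551179886 0.03356424787263845
pin [ 0.47624448 -0.29794414  0.08104243] [ 0.46874879 -0.30686265  0.06021695] [ 0.48548856 -0.29045062  0.0902246 ] 25
rest ((0.47655922174453735, -0.3003610372543335), (0.06078599765896797, 0.061125725507736206), 78.86736297607422)
scene lid 0.5614906549453735 0.0564371757209301 0.05584630370140076 0.09019674270341616 776
disc 0.5607064962387085 0.056113023310899734 0.0915968120098114 0.033948943333268033
pin [ 0.48378681 -0.30304912  0.07854803] [ 0.47133265 -0.31107307  0.06113563] [ 0.49126231 -0.29294643  0.08976944] 54
rest ((0.479906290769577, -0.3024747669696808), (0.06038675829768181, 0.06434469670057297), 78.54581451416016)
```

View pics/c1.png

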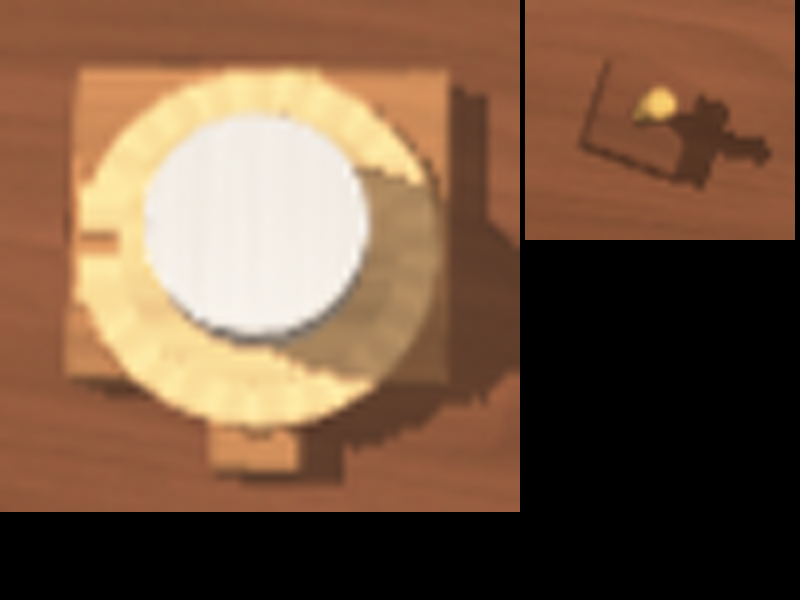

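View pics/c2.png

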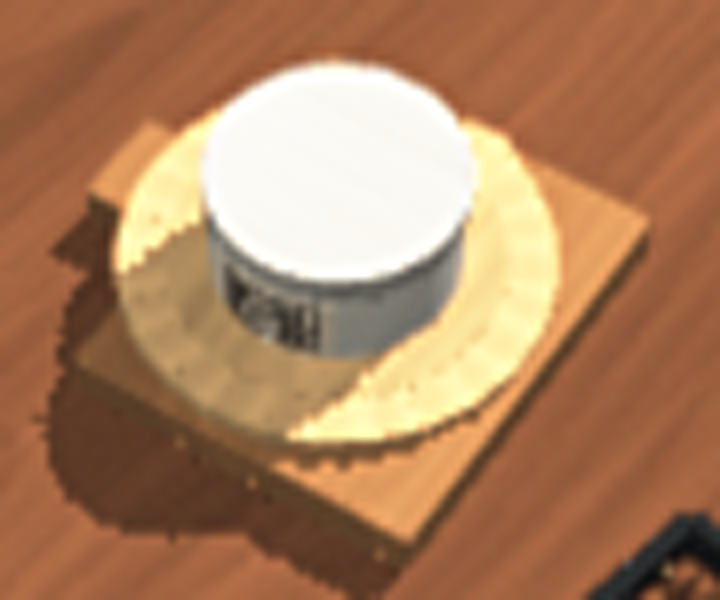

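Crop 1 shows the disc circle (78–438, 70–428), the notch at (80–118, 242), and tongue end corners at (208,472) and (300,472). The label in crop 2 is at about (275,305), consistent with a notch on the far side. Next I work out the stand yaw and notch angle.

```bash
python3 - <<'E'
from h import *
t=load('top'); s=load('scene')
T=lambda x,y,p: px(t,215+(x+.5)/8-.5,165+(y+.5)/8-.5,plane=p)[:2]
S=lambda x,y,p: px(s,225+(x+.5)/8-.5,155+(y+.5)/8-.5,plane=p)[:2]
P=lambda x,y,p: px(t,315+(x-525+.5)/6-.5,210+(y+.5)/6-.5,plane=p)[:2]
ang=lambda d: np.degrees(np.arctan2(d[1],d[0])).round(1)
c=T(258,249,.034); print('disc c',c)
for q in((78,249),(438,249),(258,70),(258,428)): print(np.hypot(*(T(*q,.034)-c)))
n=T(98,242,.034); print('notch',n-c,np.hypot(*(n-c)),ang(n-c))
k=[T(*q,.024) for q in((80,66),(450,70),(208,472),(300,472),(448,380),(65,378))]
print('front edge',ang(k[0]-k[1])-90, 'tongue',ang(k[2]-k[3])-90,'back edge',ang(k[5]-k[4])-90,'tongue mid',(k[2]+k[3])/2,'base centre',(k[0]+k[1]+k[4]+k[5])/4, [np.linalg.norm(k[0]-k[1]),np.linalg.norm(k[5]-k[4])])
# scene: disc ellipse at .034: left118 right 560 ; base corners (650,222) (408,548), (75,358)?
d=S(338,250,.034);print('scene disc c approx',d)
b=[S(*q,.024) for q in((650,222),(405,545))]; print('scene front edge',ang(b[0]-b[1])-90,np.linalg.norm(b[0]-b[1]),b)
print('pin head',P(659,102,.085), 'rest corners',P(582,145,.03),P(609,62,.03),P(695,182,.03))
# scene pin
q=np.load('sceneP.npy'); m=(abs(q[...,0]-.48)<.04)&(abs(q[...,1]+.3)<.04)&(q[...,2]>.08); print('scene pintop',q[m].round(3).tolist())
q=np.load('topP.npy'); m=(abs(q[...,0]-.48)<.04)&(abs(q[...,1]+.3)<.04)&(q[...,2]>.08); print('top pintop',q[m].round(3).tolist())
for n,c in(('top',t),('scene',s)):
  q=np.load(n+'P.npy'); m=(np.hypot(q[...,0]-.558,q[...,1]-.057)<.1)&(abs(q[...,2]-.034)<.004)&(c['color'].astype(int).sum(2)>330)
  m=cv2.morphologyEx(m.astype(np.uint8),cv2.MORPH_OPEN,np.ones((2,2)))>0
  p=q[m][:,:2].astype(np.float32); h=cv2.convexHull(p); print(n,cv2.fitEllipse(h))
E
```

```text
disc c [0.55580616 0.05876578]
0.08961082594800189
0.08966504029052029
0.09246414059689995
0.08986147406438814
notch [-0.008504    0.07934483] 0.07979925037808408 96.1
front edge 8.099999999999994 tongue 8.700000000000003 back edge 8.400000000000006 tongue mid [0.44658161 0.04374037] base centre [0.57201976 0.06010789] [np.float64(0.18833500995376914), np.float64(0.19014880020839683)]
scene disc c approx [0.55792548 0.05958068]
scene front edge 7.599999999999994 0.18748023489625817 [array([0.64084238, 0.16066215]), array([ 0.66560487, -0.02517557])]
pin head [ 0.4789194  -0.29814707] rest corners [ 0.45205435 -0.26297934] [ 0.50884419 -0.27463243] [ 0.43925337 -0.33808748]
scene pintop [[0.472, -0.299, 0.085], [0.475, -0.297, 0.085], [0.476, -0.295, 0.083], [0.479, -0.293, 0.084], [0.471, -0.302, 0.082], [0.478, -0.3, 0.087], [0.481, -0.298, 0.088], [0.483, -0.296, 0.087], [0.475, -0.305, 0.084], [0.477, -0.303, 0.084], [0.482, -0.302, 0.089], [0.481, -0.299, 0.083], [0.484, -0.297, 0.085], [0.485, -0.295, 0.082], [0.479, -0.308, 0.086], [0.48, -0.306, 0.086], [0.479, -0.302, 0.08], 
[... 288 characters left out ...]
9, -0.306, 0.086], [0.489, -0.303, 0.08], [0.489, -0.307, 0.08]]
top pintop [[0.484, -0.297, 0.09], [0.485, -0.302, 0.085], [0.48, -0.291, 0.082], [0.48, -0.294, 0.086], [0.481, -0.298, 0.088], [0.482, -0.302, 0.085], [0.476, -0.291, 0.085], [0.477, -0.295, 0.083], [0.478, -0.299, 0.084], [0.478, -0.302, 0.085], [0.479, -0.307, 0.081], [0.474, -0.296, 0.081], [0.473, -0.298, 0.089], [0.474, -0.303, 0.086], [0.475, -0.306, 0.086], [0.47, -0.296, 0.083], [0.47, -0.299, 0.087]]
top ((0.4541884958744049, 0.04076721519231796), (0.20695151388645172, 0.3952990770339966), 97.66696166992188)
scene ((0.78929603099823, -0.20646250247955322), (0.25579386949539185, 0.9699801802635193), 40.13105392456055)
```

Stand centre is about (0.5575, 0.0585), yaw about 8.2°, and the notch lies at about 96°. It has to reach 188°, so I need to turn the disc about +92°. I'm moving over the lid now.

```bash
R='{"jaw":0,"xyz":[22.6,-25.9,0],"rotation":[0,0,0]}'; python3 -m jog '[{"jaw":0,"xyz":[22.6,-25.9,0],"rotation":[0,0,0]},{"jaw":0,"xyz":[22.6,-25.9,0],"rotation":[0,0,0]},{"jaw":0,"xyz":[22.6,-25.9,0],"rotation":[0,0,0]},{"jaw":0,"xyz":[22.6,-25.9,0],"rotation":[0,0,0]},{"jaw":0,"xyz":[22.6,-25.9,0],"rotation":[0,0,0]},{"jaw":0,"xyz":[22.6,-25.9,0],"rotation":[0,0,0]},{"jaw":0,"xyz":[22.6,-25.9,0],"rotation":[0,0,0]},{"jaw":0,"xyz":[22.6,-25.9,0],"rotation":[0,0,0]}]' 30
python3 -m jog '[{"jaw":0,"xyz":[22.6,-25.9,-10],"rotation":[0,0,0]},{"jaw":0,"xyz":[22.6,-25.9,-10],"rotation":[0,0,0]},{"jaw":0,"xyz":[22.6,-25.9,-10],"rotation":[0,0,0]},{"jaw":0,"xyz":[22.6,-25.9,-10],"rotation":[0,0,0]},{"jaw":0,"xyz":[22.6,-25.9,-15],"rotation":[0,0,0]},{"jaw":0,"xyz":[22.6,-25.9,-15],"rotation":[0,0,0]},{"jaw":0,"xyz":[22.6,-25.9,-20],"rotation":[0,0,0]},{"jaw":0,"xyz":[22.6,-25.9,-20],"rotation":[0,0,0]}]'
```

```text
clock: 0.77
eef_pos: [0.343, 0.2909, 0.2312]
orientation: [0.156, 0.988, -0.0, -0.0]
contact_force: [0.1, 0.6, -0.1]
grip_width: -0.0002
gripper_force: 0.0
clock: 1.43
eef_pos: [0.524, 0.0836, 0.1204]
orientation: [0.156, 0.988, 0.0, 0.0]
contact_force: [0.6, 0.6, 1.3]
grip_width: -0.0
gripper_force: 0.0
```

```bash
python3 -m jog '[{"jaw":0,"xyz":[-2.5,3,-10],"rotation":[0,0,0]},{"jaw":0,"xyz":[0,0,-8],"rotation":[0,0,0]},{"jaw":0,"xyz":[0,0,-2],"rotation":[0,0,0]},{"jaw":0,"xyz":[0,0,0],"rotation":[0,0,0]}]'
python3 -m jog '[{"jaw":0,"xyz":[0,0,-1],"rotation":[0,0,0]},{"jaw":0,"xyz":[0,0,-1],"rotation":[0,0,0]},{"jaw":0,"xyz":[0,0,0],"rotation":[0,0,0]}]'
python3 -m jog '[{"jaw":0,"xyz":[0,0,-1],"rotation":[0,0,0]},{"jaw":0,"xyz":[0,0,-1],"rotation":[0,0,0]},{"jaw":0,"xyz":[0,0,0],"rotation":[0,0,0]}]'
```

```text
clock: 1.77
eef_pos: [0.5201, 0.0888, 0.1011]
orientation: [0.155, 0.988, -0.0, -0.0]
contact_force: [-0.0, -0.8, 0.9]
grip_width: 0.0004
gripper_force: 0.0
clock: 2.02
eef_pos: [0.5207, 0.0885, 0.0998]
orientation: [0.155, 0.988, 0.0, 0.001]
contact_force: [-0.4, 0.0, 0.0]
grip_width: 0.0003
gripper_force: 0.0
clock: 2.27
eef_pos: [0.5206, 0.0882, 0.0972]
orientation: [0.156, 0.988, -0.0, -0.0]
contact_force: [-0.7, -0.3, 1.0]
grip_width: 0.0002
gripper_force: 0.0
```

```bash
for i in 1 2; do python3 -m jog '[{"jaw":0,"xyz":[0,0,-1],"rotation":[0,0,0]},{"jaw":0,"xyz":[0,0,-1],"rotation":[0,0,0]},{"jaw":0,"xyz":[0,0,0],"rotation":[0,0,0]}]' | grep -E 'eef|cont'; done
for i in 1 ; do python3 -m jog '[{"jaw":0,"xyz":[0,0,-1],"rotation":[0,0,0]},{"jaw":0,"xyz":[0,0,0],"rotation":[0,0,0]}]' | grep -E 'eef|cont'; done
```

```text
eef_pos: [0.5206, 0.0881, 0.0951]
contact_force: [-0.3, 0.7, -0.1]
eef_pos: [0.5205, 0.0881, 0.0931]
contact_force: [0.1, -0.5, -0.1]
eef_pos: [0.5206, 0.0881, 0.0921]
contact_force: [0.1, -0.2, -0.4]
```

```bash
for i in 1 2 3; do python3 -m jog '[{"jaw":0,"xyz":[0,0,-0.6],"rotation":[0,0,0]},{"jaw":0,"xyz":[0,0,0],"rotation":[0,0,0]}]' | grep -E 'eef|cont'; done
```

```text
eef_pos: [0.5206, 0.0881, 0.0916]
contact_force: [-0.0, 0.3, 0.1]
eef_pos: [0.5206, 0.0882, 0.091]
contact_force: [0.4, 0.4, 0.1]
eef_pos: [0.5207, 0.0881, 0.0906]
contact_force: [0.3, -0.5, 2.1]
```

```bash
for i in 1 2; do python3 -m jog '[{"jaw":0,"xyz":[0,0,-0.4],"rotation":[0,0,0]},{"jaw":0,"xyz":[0,0,0],"rotation":[0,0,0]}]' | grep -E 'eef|cont'; done
```

```text
eef_pos: [0.5207, 0.0882, 0.0903]
contact_force: [-1.4, 0.7, 4.0]
eef_pos: [0.5208, 0.0882, 0.09]
contact_force: [-2.2, 1.0, 6.0]
```

```bash
python3 - <<'E'
import numpy as np
a=np.radians(141.0)+.08*np.arange(21);p=47.2*np.c_[np.cos(a),np.sin(a)]
print(np.diff(p,axis=0).round(1).tolist())
E
python3 -m jog '[{"jaw":0,"xyz":[0,0,-0.4],"rotation":[0,0,0]},{"jaw":0,"xyz":[0,0,0],"rotation":[0,0,0]}]' | grep -E 'eef|cont'
```

```text
[[-2.3, -3.0], [-2.0, -3.2], [-1.7, -3.3], [-1.5, -3.5], [-1.2, -3.6], [-0.9, -3.7], [-0.6, -3.7], [-0.3, -3.8], [-0.0, -3.8], [0.3, -3.8], [0.6, -3.7], [0.9, -3.7], [1.2, -3.6], [1.5, -3.5], [1.7, -3.3], [2.0, -3.2], [2.3, -3.0], [2.5, -2.8], [2.7, -2.6], [2.9, -2.4]]
eef_pos: [0.5208, 0.0882, 0.0897]
contact_force: [-3.1, 0.7, 7.4]
```

```bash
python3 -m jog '[{"jaw":0,"xyz":[-2.3,-3.0,0],"rotation":[0,0,0.08]},{"jaw":0,"xyz":[-2.0,-3.2,0],"rotation":[0,0,0.08]},{"jaw":0,"xyz":[-1.7,-3.3,0],"rotation":[0,0,0.08]},{"jaw":0,"xyz":[-1.5,-3.5,0],"rotation":[0,0,0.08]}]' | grep -E 'eef|cont|orient'
```

```text
eef_pos: [0.5134, 0.0755, 0.0899]
orientation: [-0.006, 1.0, 0.0, 0.001]
contact_force: [-1.6, 4.2, 6.9]
```

```bash
cat > n.py <<'E'
from h import *
import sys
# notch search: along ring r=72..86 on disc plane, colour vs angle (top view)
f=grab('top'); c=np.array([.5558,.0588]); M=np.linalg.inv(np.array(f['cam_to_world']))
fl=192/np.tan(np.radians(float(f['vertical_fov']))/2)
best=[]
A=np.radians(np.arange(80,260,1.0)); im=f['color'].astype(np.float32)
v=[]
for a in A:
    x=[]
    for rr in(.072,.077,.082,.086):
        p=M@np.array([c[0]+rr*np.cos(a),c[1]+rr*np.sin(a),.034,1]); u=f['cx']+fl*p[0]/-p[2]; w=f['cy']-fl*p[1]/-p[2]
        x.append(cv2.getRectSubPix(im,(1,1),(float(u),float(w))).ravel())
    v.append(np.mean(x,0))
g=np.array(v)[:,1]-0.0
print('deg:G',[(int(np.degrees(a)+.5),int(q)) for a,q in zip(A,g)][::4])
i=int(np.argmin(g[:])); d=np.clip(150-g,0,None); k=np.degrees(A)
s=slice(max(0,i-9),i+10); print('min at',k[i],g[i],'centroid',(d[s]*k[s]).sum()/d[s].sum())
E
python3 n.py
```

```text
deg:G [(80, 146), (84, 135), (88, 131), (92, 127), (96, 122), (100, 135), (104, 161), (108, 166), (112, 177), (116, 187), (120, 173), (124, 153), (128, 148), (132, 150), (136, 149), (140, 144), (144, 133), (148, 120), (152, 112), (156, 108), (160, 102), (164, 99), (168, 97), (172, 96), (176, 126), (180, 173), (184, 194), (188, 219), (192, 163), (196, 124), (200, 182), (204, 215), (208, 208), (212, 197), (216, 193), (220, 162), (224, 128), (228, 124), (232, 129), (236, 129), (240, 124), (244, 125), (248, 130), (252, 129), (256, 124)]
min at 170.0 96.09951 centroid 168.2895111728069
```

```bash
python3 - <<'E'
from h import *
t=load('top'); s=grab('scene')
c=np.zeros((512,800,3),np.uint8); 
a=cv2.resize(t['color'][160:240,205:285,::-1],None,fx=5,fy=5,interpolation=cv2.INTER_CUBIC); c[:400,:400]=a
a=cv2.resize(s['color'][140:240,225:325,::-1],None,fx=4,fy=4,interpolation=cv2.INTER_CUBIC); c[:400,400:]=a
cv2.imwrite('pics/c3.png',c)
E
```

```text
(no output)
```

View pics/c3.png

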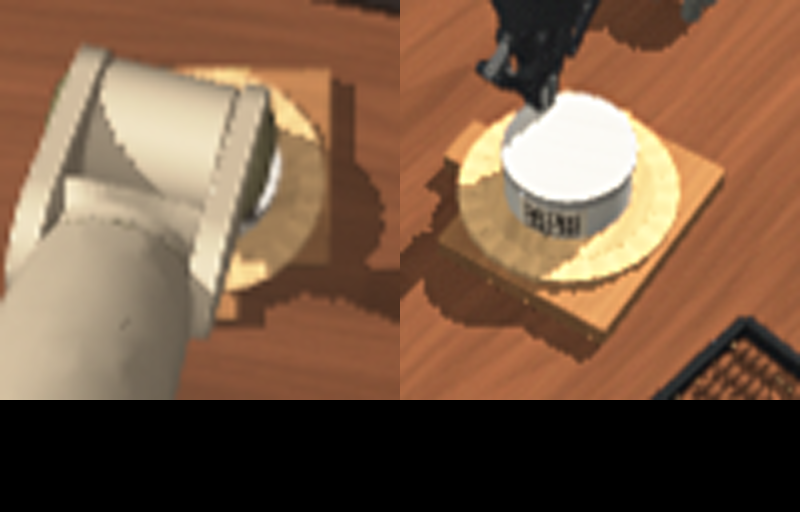

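The tin is rolling with the finger. The label is now at right-crop (552,218), shifted to the right, and the top view is hidden by the arm. Carrying on.

```bash
python3 -m jog '[{"jaw":0,"xyz":[-1.2,-3.6,0],"rotation":[0,0,0.08]},{"jaw":0,"xyz":[-0.9,-3.7,0],"rotation":[0,0,0.08]},{"jaw":0,"xyz":[-0.6,-3.7,0],"rotation":[0,0,0.08]},{"jaw":0,"xyz":[-0.3,-3.8,0],"rotation":[0,0,0.08]}]' | grep -E 'eef|cont|orient'
python3 -m jog '[{"jaw":0,"xyz":[0,-3.8,0],"rotation":[0,0,0.08]},{"jaw":0,"xyz":[0.3,-3.8,0],"rotation":[0,0,0.08]},{"jaw":0,"xyz":[0.6,-3.7,0],"rotation":[0,0,0.08]},{"jaw":0,"xyz":[0.9,-3.7,0],"rotation":[0,0,0.08]}]' | grep -E 'eef|cont|orient'
```

```text
eef_pos: [0.5102, 0.0606, 0.0898]
orientation: [-0.165, 0.986, 0.0, 0.0]
contact_force: [-2.9, 3.0, 8.2]
eef_pos: [0.5118, 0.0455, 0.0897]
orientation: [-0.32, 0.947, 0.0, -0.0]
contact_force: [-3.1, 2.0, 8.3]
```

```bash
python3 -m jog '[{"jaw":0,"xyz":[1.2,-3.6,0],"rotation":[0,0,0.08]},{"jaw":0,"xyz":[1.5,-3.5,0],"rotation":[0,0,0.08]},{"jaw":0,"xyz":[1.7,-3.3,0],"rotation":[0,0,0.08]},{"jaw":0,"xyz":[2.0,-3.2,0],"rotation":[0,0,0.08]}]' | grep -E 'eef|cont|orient'
python3 -m jog '[{"jaw":0,"xyz":[2.3,-3.0,0],"rotation":[0,0,0.08]},{"jaw":0,"xyz":[2.5,-2.8,0],"rotation":[0,0,0.08]},{"jaw":0,"xyz":[2.7,-2.6,0],"rotation":[0,0,0.08]},{"jaw":0,"xyz":[0,0,0],"rotation":[0,0,0]}]' | grep -E 'eef|cont|orient'
python3 - <<'E'
from h import *
t=grab('top'); s=grab('scene')
c=np.zeros((512,800,3),np.uint8); 
a=cv2.resize(t['color'][160:240,205:285,::-1],None,fx=5,fy=5,interpolation=cv2.INTER_CUBIC); c[:400,:400]=a
a=cv2.resize(s['color'][150:230,230:310,::-1],None,fx=5,fy=5,interpolation=cv2.INTER_CUBIC); c[:400,400:]=a
cv2.imwrite('pics/c4.png',c)
E
```

```text
eef_pos: [0.518, 0.0317, 0.0897]
orientation: [-0.467, 0.884, 0.0, -0.0]
contact_force: [-4.1, 0.9, 8.9]
eef_pos: [0.5284, 0.0378, 0.0896]
orientation: [-0.56, 0.828, -0.011, -0.008]
contact_force: [-2.2, -4.1, 9.8]
```

View pics/c4.png

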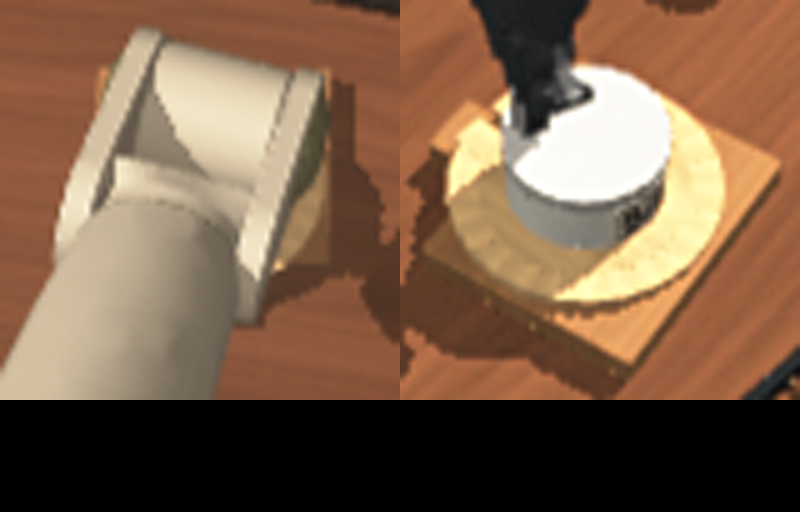

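The label is now at right-crop (640,215), still short of the front. The last rows were not reached (y came out at 0.038), so I'm lifting off and checking the joints.

```bash
python3 -m jog '[{"jaw":0,"xyz":[0,0,10],"rotation":[0,0,0]},{"jaw":0,"xyz":[0,0,20],"rotation":[0,0,0]},{"jaw":0,"xyz":[0,0,20],"rotation":[0,0,0]},{"jaw":0,"xyz":[0,0,0],"rotation":[0,0,0]}]' 
python3 -c "
from h import *
s=status.sense();print(s['joint_positions'].round(3),s['joint_velocities'].round(3),s['tau'].round(2),s['torque'])"
```

```text
clock: 6.13
eef_pos: [0.5292, 0.0382, 0.1424]
orientation: [-0.558, 0.83, -0.011, -0.006]
contact_force: [-0.1, 0.9, 0.9]
grip_width: 0.0
gripper_force: 0.0
[-0.137  0.411  1.604 -0.027  1.12  -2.881] [-0.002  0.038  0.05  -0.001 -0.068 -0.   ] [  0.05 -41.82 -22.26  -0.06   0.63   0.  ] [-0.00697709 -0.01213808  0.04927266]
```

```bash
python3 -m jog '[{"jaw":0,"xyz":[-9,-17,8],"rotation":[0,0,-0.12]},{"jaw":0,"xyz":[-9,-17,8],"rotation":[0,0,-0.12]},{"jaw":0,"xyz":[-9,-17,8],"rotation":[0,0,-0.12]},{"jaw":0,"xyz":[-9,-17,8],"rotation":[0,0,-0.12]},{"jaw":0,"xyz":[-9,-17,8],"rotation":[0,0,-0.12]},{"jaw":0,"xyz":[-9,-17,8],"rotation":[0,0,-0.12]},{"jaw":0,"xyz":[-9,-17,8],"rotation":[0,0,-0.12]},{"jaw":0,"xyz":[-9,-17,8],"rotation":[0,0,-0.12]}]' >/dev/null
python3 -m jog '[{"jaw":0,"xyz":[-9,-17,0],"rotation":[0,0,-0.12]},{"jaw":0,"xyz":[-9,-17,0],"rotation":[0,0,-0.12]},{"jaw":0,"xyz":[-9,-17,0],"rotation":[0,0,-0.12]},{"jaw":0,"xyz":[-9,-17,0],"rotation":[0,0,-0.12]},{"jaw":0,"xyz":[-9,-17,0],"rotation":[0,0,-0.12]},{"jaw":0,"xyz":[-9,-17,0],"rotation":[0,0,-0.12]},{"jaw":0,"xyz":[-9,-17,0],"rotation":[0,0,-0.12]},{"jaw":0,"xyz":[0,0,0],"rotation":[0,0,0]}]'
python3 n.py; python3 - <<'E'
from h import *
from scipy.spatial.transform import Rotation as Ro
st=status.sense(); print(st['joint_positions'].round(3)); R=Ro.from_quat(st['orientation']); M=R.as_matrix(); print(M.round(3))
z=M[:,2]; print('level rotvec',np.cross(z,[0,0,-1]))
t=load('top'); s=grab('scene')
c=np.zeros((512,800,3),np.uint8); 
a=cv2.resize(t['color'][160:240,205:285,::-1],None,fx=5,fy=5,interpolation=cv2.INTER_CUBIC); c[:400,:400]=a
a=cv2.resize(s['color'][150:230,230:310,::-1],None,fx=5,fy=5,interpolation=cv2.INTER_CUBIC); c[:400,400:]=a
cv2.imwrite('pics/c5.png',c)
E
```

```text
clock: 7.47
eef_pos: [0.3915, -0.2187, 0.2024]
orientation: [0.307, 0.952, 0.0, -0.013]
contact_force: [0.8, 0.8, -0.6]
grip_width: 0.0005
gripper_force: 0.0
deg:G [(80, 219), (84, 214), (88, 210), (92, 216), (96, 222), (100, 214), (104, 210), (108, 219), (112, 217), (116, 210), (120, 212), (124, 222), (128, 218), (132, 208), (136, 212), (140, 219), (144, 209), (148, 205), (152, 213), (156, 216), (160, 221), (164, 220), (168, 209), (172, 189), (176, 105), (180, 99), (184, 187), (188, 219), (192, 215), (196, 211), (200, 207), (204, 204), (208, 213), (212, 216), (216, 202), (220, 184), (224, 163), (228, 142), (232, 124), (236, 127), (240, 131), (244, 125), (248, 124), (252, 128), (256, 130)]
min at 178.0 89.27439 centroid 178.18702816610107
[-0.763  0.185  1.742 -0.011  1.238 -1.713]
[[-0.815  0.579 -0.023]
 [ 0.579  0.815  0.009]
 [ 0.024 -0.007 -1.   ]]
level rotvec [-0.00857261 -0.02346975 -0.        ]
```

View pics/c5.png

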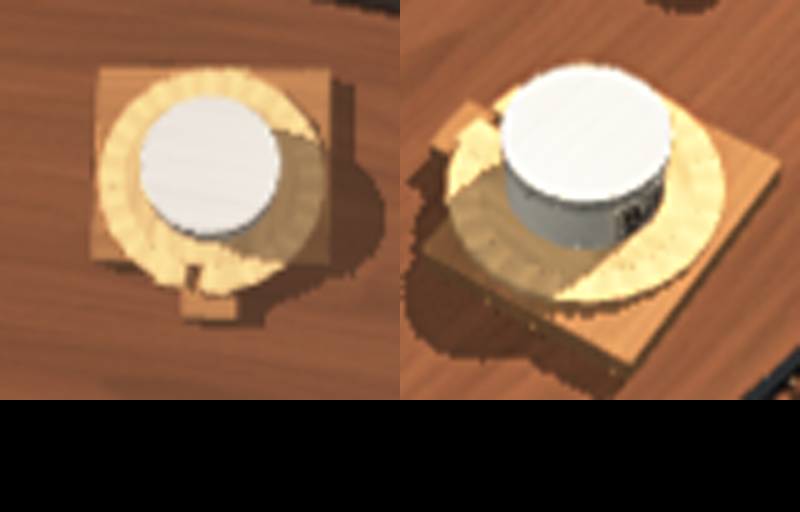

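The top view shows the notch at crop (192,277) and the tongue at (209,322). The notch is at about 178°, so I need about 10° more.

```bash
python3 -m jog '[{"jaw":0,"xyz":[20,29,-11],"rotation":[-0.0086,-0.0235,0]},{"jaw":0,"xyz":[20,29,-11],"rotation":[0,0,0]},{"jaw":0,"xyz":[20,29,-11],"rotation":[0,0,0]},{"jaw":0,"xyz":[20,29,-11],"rotation":[0,0,0]},{"jaw":0,"xyz":[20,29,-11],"rotation":[0,0,0]},{"jaw":0,"xyz":[20,29,-11],"rotation":[0,0,0]},{"jaw":0,"xyz":[20,29,-11],"rotation":[0,0,0]},{"jaw":0,"xyz":[20,28.5,-11],"rotation":[0,0,0]}]' >/dev/null; python3 -m jog '[{"jaw":0,"xyz":[0,0,-10],"rotation":[0,0,0]},{"jaw":0,"xyz":[0,0,-7],"rotation":[0,0,0]},{"jaw":0,"xyz":[0,0,0],"rotation":[0,0,0]},{"jaw":0,"xyz":[0,0,0],"rotation":[0,0,0]}]'
```

```text
clock: 8.57
eef_pos: [0.5522, 0.0144, 0.0977]
orientation: [0.303, 0.953, -0.0, -0.0]
contact_force: [0.4, -0.9, 0.1]
grip_width: 0.0001
gripper_force: 0.0
```

```bash
python3 -m jog '[{"jaw":0,"xyz":[0,0,-3],"rotation":[0,0,0]},{"jaw":0,"xyz":[0,0,-2],"rotation":[0,0,0]},{"jaw":0,"xyz":[0,0,-1.2],"rotation":[0,0,0]},{"jaw":0,"xyz":[0,0,-0.6],"rotation":[0,0,0]},{"jaw":0,"xyz":[0,0,0],"rotation":[0,0,0]}]'|grep -E 'eef|cont'; python3 -m jog '[{"jaw":0,"xyz":[0,0,-0.6],"rotation":[0,0,0]},{"jaw":0,"xyz":[0,0,0],"rotation":[0,0,0]}]'|grep -E 'eef|cont'
```

```text
eef_pos: [0.5526, 0.0146, 0.0909]
contact_force: [0.5, -0.5, 0.4]
eef_pos: [0.5528, 0.0147, 0.0905]
contact_force: [-0.5, -0.2, 1.8]
```

```bash
for i in 1 2; do python3 -m jog '[{"jaw":0,"xyz":[0,0,-0.6],"rotation":[0,0,0]},{"jaw":0,"xyz":[0,0,0],"rotation":[0,0,0]}]'|grep -E 'eef|cont'; done
```

```text
eef_pos: [0.5528, 0.0147, 0.0901]
contact_force: [-2.2, -0.7, 5.7]
eef_pos: [0.5529, 0.0147, 0.0898]
contact_force: [-2.3, -1.8, 7.8]
```

```bash
python3 -m jog '[{"jaw":0,"xyz":[2,-0.1,0],"rotation":[0,0,0.044]},{"jaw":0,"xyz":[2,0,0],"rotation":[0,0,0.044]},{"jaw":0,"xyz":[2,0,0],"rotation":[0,0,0.044]},{"jaw":0,"xyz":[2,0.1,0],"rotation":[0,0,0.044]},{"jaw":0,"xyz":[0,0,0],"rotation":[0,0,0]},{"jaw":0,"xyz":[0,0,0],"rotation":[0,0,0]}]'|grep -E 'eef|cont'; python3 -m jog '[{"jaw":0,"xyz":[0,0,8],"rotation":[0,0,0]},{"jaw":0,"xyz":[0,0,20],"rotation":[0,0,0]},{"jaw":40,"xyz":[-10,-28,20],"rotation":[0,0,0]},{"jaw":40,"xyz":[-10,-36,10],"rotation":[0,0,0]},{"jaw":40,"xyz":[-10,-36,10],"rotation":[0,0,0]},{"jaw":40,"xyz":[-10,-36,10],"rotation":[0,0,0]},{"jaw":40,"xyz":[-10,-36,0],"rotation":[0,0,0]},{"jaw":40,"xyz":[-10,-36,0],"rotation":[0,0,0]}]' ; python3 -m jog '[{"jaw":40,"xyz":[-10,-36,0],"rotation":[0,0,0]},{"jaw":40,"xyz":[-10,-36,0],"rotation":[0,0,0]},{"jaw":40,"xyz":[0,0,0],"rotation":[0,0,0]}]'; python3 n.py
```

```text
eef_pos: [0.5612, 0.0146, 0.0899]
contact_force: [-1.5, -0.7, 6.9]
clock: 10.65
eef_pos: [0.5001, -0.1947, 0.1681]
orientation: [0.218, 0.976, -0.0, 0.001]
contact_force: [0.1, 0.2, -0.5]
grip_width: 0.0401
gripper_force: 0.0
clock: 10.9
eef_pos: [0.479, -0.2704, 0.1673]
orientation: [0.22, 0.975, -0.001, 0.0]
contact_force: [0.2, -1.1, -0.1]
grip_width: 0.04
gripper_force: 0.0
deg:G [(80, 217), (84, 209), (88, 213), (92, 218), (96, 209), (100, 208), (104, 217), (108, 220), (112, 210), (116, 211), (120, 216), (124, 213), (128, 207), (132, 210), (136, 218), (140, 204), (144, 203), (148, 210), (152, 213), (156, 204), (160, 206), (164, 214), (168, 216), (172, 221), (176, 215), (180, 207), (184, 172), (188, 95), (192, 99), (196, 193), (200, 216), (204, 211), (208, 209), (212, 203), (216, 201), (220, 191), (224, 163), (228, 133), (232, 124), (236, 130), (240, 127), (244, 122), (248, 126), (252, 128), (256, 122)]
min at 190.0 87.97029 centroid 189.5190763147179
```

```bash
python3 - <<'E'
from h import *
t=load('top'); s=grab('scene')
c=np.zeros((520,800,3),np.uint8); 
a=cv2.resize(t['color'][200:230,228:268,::-1],None,fx=12,fy=12,interpolation=cv2.INTER_CUBIC); c[:360,:480]=a
a=cv2.resize(s['color'][150:230,230:310,::-1],None,fx=4,fy=4,interpolation=cv2.INTER_CUBIC); c[:320,480:]=a
cv2.imwrite('pics/c6.png',c)
# project expected hole/notch outline & tongue corners into crop for yaw 8.1, c
M=np.linalg.inv(t['cam_to_world']); fl=192/np.tan(np.radians(float(t['vertical_fov']))/2)
y=np.radians(8.1); R=np.array([[np.cos(y),-np.sin(y)],[np.sin(y),np.cos(y)]])
for p in((-.110,.022,.024),(-.110,-.022,.024),(-.09,.0065,.034),(-.09,-.0065,.034),(-.065,.0065,.034),(-.065,-.0065,.034),(-.088,0,.024)):
    w=np.r_[R@np.array(p[:2])+[.5558,.0588],p[2],1]; q=M@w; print(p,((np.array([t['cx']+fl*q[0]/-q[2],t['cy']-fl*q[1]/-q[2]])-[228,200]+.5)*12-.5).round(0))
E
```

```text
(-0.11, 0.022, 0.024) [160. 287.]
(-0.11, -0.022, 0.024) [294. 288.]
(-0.09, 0.0065, 0.034) [207. 222.]
(-0.09, -0.0065, 0.034) [247. 223.]
(-0.065, 0.0065, 0.034) [208. 147.]
(-0.065, -0.0065, 0.034) [248. 147.]
(-0.088, 0, 0.024) [228. 221.]
```

View pics/c6.png

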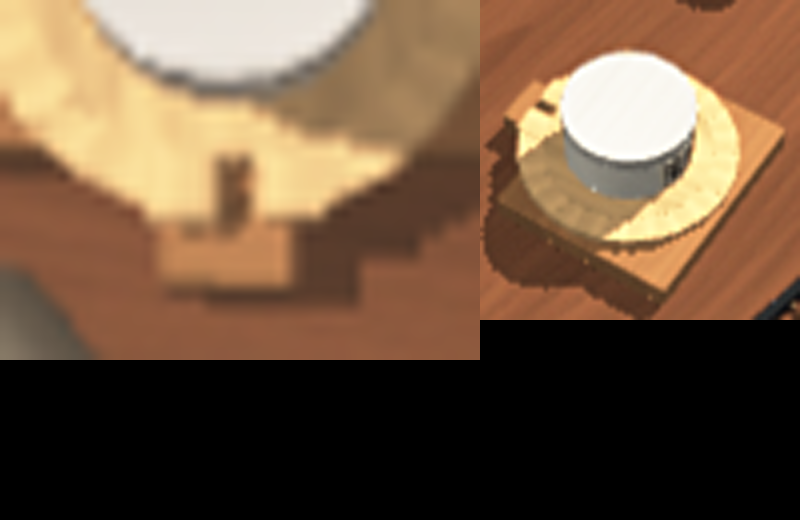

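The notch at crop (233,190) sits about 1.2° past the tongue's middle (227). That's within tolerance, and the pin's taper can bring it the rest of the way. Next I grasp the pin with the closing axis along stand y.

```bash
python3 -m jog '[{"jaw":55,"xyz":[0,-6,0],"rotation":[0,0,0.117]},{"jaw":55,"xyz":[0,-6,0],"rotation":[0,0,0.117]},{"jaw":55,"xyz":[0,-6,0],"rotation":[0,0,0.117]},{"jaw":55,"xyz":[0,-6,0],"rotation":[0,0,0.117]},{"jaw":55,"xyz":[0,-6,0],"rotation":[0,0,0.117]},{"jaw":55,"xyz":[0,0,0],"rotation":[0,0,0]},{"jaw":55,"xyz":[0,0,-20],"rotation":[0,0,0]},{"jaw":55,"xyz":[0,0,0],"rotation":[0,0,0]}]'; python3 -m jog '[{"jaw":55,"xyz":[0,0,-25],"rotation":[0,0,0]},{"jaw":55,"xyz":[0,0,-25],"rotation":[0,0,0]},{"jaw":55,"xyz":[0,0,-20],"rotation":[0,0,0]},{"jaw":55,"xyz":[0,0,-15],"rotation":[0,0,0]},{"jaw":55,"xyz":[0,0,-7],"rotation":[0,0,0]},{"jaw":55,"xyz":[0,0,0],"rotation":[0,0,0]}]'
```

```text
clock: 11.67
eef_pos: [0.4801, -0.2931, 0.1446]
orientation: [-0.072, 0.997, 0.002, -0.001]
contact_force: [-0.3, 0.3, -0.2]
grip_width: 0.0546
gripper_force: 0.0
clock: 12.17
eef_pos: [0.4804, -0.2941, 0.0542]
orientation: [-0.072, 0.997, 0.001, -0.001]
contact_force: [-0.1, 0.2, 0.1]
grip_width: 0.055
gripper_force: 0.0
```

```bash
python3 -m jog '[{"jaw":55,"xyz":[0,-5.5,0],"rotation":[0,0,0]},{"jaw":55,"xyz":[0,0,0],"rotation":[0,0,0]},{"jaw":5,"xyz":[0,0,0],"rotation":[0,0,0]},{"jaw":5,"xyz":[0,0,0],"rotation":[0,0,0]},{"jaw":5,"xyz":[0,0,0],"rotation":[0,0,0]},{"jaw":5,"xyz":[0,0,0],"rotation":[0,0,0]},{"jaw":5,"xyz":[0,0,0],"rotation":[0,0,0]},{"jaw":5,"xyz":[0,0,0],"rotation":[0,0,0]}]' 30;  python3 -m jog '[{"jaw":5,"xyz":[0,0,0],"rotation":[0,0,0]},{"jaw":5,"xyz":[0,0,0],"rotation":[0,0,0]}]'
```

```text
clock: 12.83
eef_pos: [0.4809, -0.3007, 0.0556]
orientation: [-0.073, 0.997, -0.0, 0.001]
contact_force: [-0.1, 0.0, 6.2]
grip_width: 0.017
gripper_force: 29.3
clock: 13.0
eef_pos: [0.4809, -0.3008, 0.0556]
orientation: [-0.073, 0.997, -0.0, 0.001]
contact_force: [-0.1, 1.6, 5.7]
grip_width: 0.017
gripper_force: 29.4
```

```bash
python3 -m jog '[{"jaw":5,"xyz":[0,0,10],"rotation":[0,0,0]},{"jaw":5,"xyz":[0,0,20],"rotation":[0,0,0]},{"jaw":5,"xyz":[0,0,25],"rotation":[0,0,0]},{"jaw":5,"xyz":[0,0,20],"rotation":[0,0,0]},{"jaw":5,"xyz":[-1,20,0],"rotation":[0,0,0]},{"jaw":5,"xyz":[-1,30,0],"rotation":[0,0,0]},{"jaw":5,"xyz":[-1,30,0],"rotation":[0,0,0]},{"jaw":5,"xyz":[-1,30,0],"rotation":[0,0,0]}]';  python3 -m jog '[{"jaw":5,"xyz":[-1,38,0],"rotation":[0,0,0]},{"jaw":5,"xyz":[-1,38,0],"rotation":[0,0,0]},{"jaw":5,"xyz":[-1,38,0],"rotation":[0,0,0]},{"jaw":5,"xyz":[-1,38,0],"rotation":[0,0,0]},{"jaw":5,"xyz":[-1,38,0],"rotation":[0,0,0]},{"jaw":5,"xyz":[-1,30,0],"rotation":[0,0,0]},{"jaw":5,"xyz":[0,17,0],"rotation":[0,0,0]},{"jaw":5,"xyz":[0,0,0],"rotation":[0,0,0]}]'
```

```text
clock: 13.67
eef_pos: [0.4762, -0.1895, 0.1304]
orientation: [-0.072, 0.997, -0.0, 0.0]
contact_force: [0.3, 0.3, -1.0]
grip_width: 0.017
gripper_force: 29.5
clock: 14.33
eef_pos: [0.4701, 0.0491, 0.1304]
orientation: [-0.075, 0.997, 0.0, 0.0]
contact_force: [0.5, -0.2, -0.5]
grip_width: 0.0168
gripper_force: 29.5
```

```bash
python3 -m jog '[{"jaw":5,"xyz":[0,-2,-15],"rotation":[0,0,0]},{"jaw":5,"xyz":[0,-1,-15],"rotation":[0,0,0]},{"jaw":5,"xyz":[0,0,-5],"rotation":[0,0,0]},{"jaw":5,"xyz":[0,0,0],"rotation":[0,0,0]}]'; python3 - <<'E'
from h import *
s=grab('scene'); t=grab('top')
cv2.imwrite('pics/c7.png',cv2.resize(s['color'][150:225,225:315,::-1],None,fx=8,fy=8,interpolation=cv2.INTER_CUBIC))
M=np.linalg.inv(s['cam_to_world']); fl=192/np.tan(np.radians(float(s['vertical_fov']))/2)
P=np.array([[px(s,u,v) for u in range(225,315)] for v in range(150,225)])
m=(np.hypot(P[...,0]-.47,P[...,1]-.046)<.05)&(P[...,2]>.045)&(P[...,2]<.1)
for a in np.argwhere(m): print(a[::-1]+[225,150],P[tuple(a)].round(3),s['color'][a[0]+150,a[1]+225])
E
```

```text
clock: 14.67
eef_pos: [0.4701, 0.0428, 0.0943]
orientation: [-0.072, 0.997, 0.0, -0.001]
contact_force: [0.2, -0.3, -0.7]
grip_width: 0.0168
gripper_force: 29.5
[246 162] [0.476 0.052 0.097] [66 45 34]
[247 162] [0.478 0.054 0.098] [61 44 38]
[248 162] [0.48  0.057 0.097] [128  94  75]
[245 163] [0.476 0.047 0.098] [118  78  46]
[247 163] [0.481 0.051 0.098] [125  76  53]
[258 165] [0.51  0.072 0.091] [243 234 212]
[256 166] [0.509 0.063 0.094] [243 233 212]
[257 166] [0.512 0.065 0.094] [255 255 255]
[258 166] [0.512 0.069 0.09 ] [255 255 253]
[242 167] [0.48  0.028 0.098] [88 83 72]
[243 167] [0.482 0.031 0.097] [115 114 106]
[244 167] [0.475 0.043 0.08 ] [130  99  73]
[255 167] [0.507 0.061 0.089] [255 255 255]
[256 167] [0.511 0.06  0.093] [255 255 253]
[257 167] [0.514 0.062 0.093] [254 254 250]
[258 167] [0.515 0.066 0.09 ] [253 252 248]
[242 168] [0.47  0.038 0.075] [122 100  63]
[243 168] [0.475 0.037 0.08 ] [114  99  73]
[244 168] [0.474 0.043 0.074] [134  96  55]
[254 168] [0.508 0.055 0.09 ] [255 255 255]
[255 168] [0.509 0.058 0.089] [255 255 252]
[256 168] [0.513 0.059 0
[... 944 characters left out ...]
3 171] [0.514 0.043 0.091] [251 250 247]
[254 171] [0.516 0.045 0.091] [252 250 245]
[255 171] [0.519 0.047 0.091] [252 251 246]
[242 172] [0.471 0.035 0.058] [140 103  58]
[243 172] [0.472 0.039 0.055] [122  91  50]
[244 172] [0.475 0.042 0.055] [157 109  64]
[251 172] [0.512 0.036 0.091] [253 251 243]
[252 172] [0.514 0.039 0.09 ] [251 250 248]
[253 172] [0.518 0.039 0.093] [252 250 246]
[254 172] [0.517 0.044 0.088] [252 251 246]
[243 173] [0.472 0.039 0.05 ] [184 126  75]
[251 173] [0.515 0.032 0.092] [252 251 251]
[252 173] [0.517 0.035 0.09 ] [252 251 247]
[250 174] [0.514 0.028 0.09 ] [241 226 200]
[251 174] [0.517 0.03  0.09 ] [251 251 249]
[250 175] [0.515 0.027 0.087] [252 249 237]
```

View pics/c7.png

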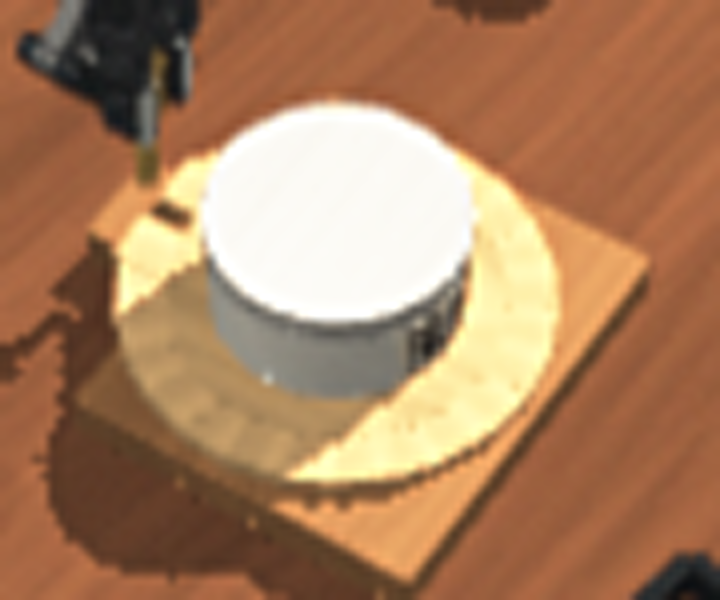

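The pin hangs at crop (148,165) with its foot at about (148,182), behind and left of the notch (172,214). The label is at (435,325). I fit the stand's centre and the pin axis in the same image, so the calibration errors cancel.

```bash
python3 - <<'E'
from h import *
from scipy.optimize import least_squares
def proj(f,w):
    M=np.linalg.inv(f['cam_to_world']); fl=192/np.tan(np.radians(float(f['vertical_fov']))/2); w=np.atleast_2d(w)
    q=np.c_[w,np.ones(len(w))]@M.T; return np.c_[f['cx']+fl*q[:,0]/-q[:,2],f['cy']-fl*q[:,1]/-q[:,2]]
s=load('scene'); C=lambda x,y,sc,o:np.array([o[0]+(x+.5)/sc-.5,o[1]+(y+.5)/sc-.5])
A=np.linspace(0,2*np.pi,720)
def fit(f,o,sc,ex,corners):
    def res(p,full=False):
        y=p[2]; R=np.array([[np.cos(y),-np.sin(y)],[np.sin(y),np.cos(y)]]); r=[]
        for z,rad,l,rr,top in ex:
            q=proj(f,np.c_[p[0]+rad*np.cos(A),p[1]+rad*np.sin(A),0*A+z]); 
            r+=[q[:,0].min()-C(l,0,sc,o)[0],q[:,0].max()-C(rr,0,sc,o)[0]]
            if top: r+=[q[:,1].min()-C(0,top,sc,o)[1]]
        for (x,yy),m in corners:
            w=np.r_[R@np.array(m)+p[:2],.024]; r+=list(proj(f,w)[0]-C(x,yy,sc,o))
        return np.array(r)
    k=least_squares(res,[.558,.058,.141],loss='soft_l1',f_scale=.4); return k.x,res(k.x)
for n,a in(('scene',(s,(225,150),8,[(.034,.09,115,561,0),(.090,.054,202,475,100)],[((92,228),(-.11,-.022)),((650,262),(.095,.095)),((412,582),(.095,-.095))])),
 ('top',(load('top'),(215,165),8,[(.034,.09,78,438,70),(.090,.054,144,370,112)],[((80,66),(.095,.095)),((450,70),(.095,-.095)),((208,472),(-.11,.022)),((300,472),(-.11,-.022))]))):
    x,r=fit(*a); print(n,x[:2].round(4),np.degrees(x[2]).round(2),r.round(2)); y=x[2]; print(' hole',x[:2]-.088*np.array([np.cos(y),np.sin(y)]))
# pin axis: shaft centre column -> line constraint
col=s['color'].astype(int)
for v in(168,169,170,171,172): print(v,[tuple(col[v,u]) for u in range(240,247)])
for z in(.060,.055,.05): print(z,proj(s,[[.4701,.0428,z]]), px(s,*C(148,182,8,(225,150)),plane=z))
E
```

```text
scene [0.5594 0.0581] 7.77 [ 0.27 -0.15 -0.03  0.13  0.46 -0.46 -0.06  0.77 -0.84 -0.28  0.09]
 hole [0.47216502 0.04621098]
top [0.5569 0.0584] 7.65 [ 0.04  0.22  0.33 -0.03 -0.09  0.17 -0.35 -0.1   0.06  0.23  0.23 -0.43
 -0.12 -0.24]
 hole [0.46972546 0.04666367]
168 [(np.int64(163), np.int64(100), np.int64(65)), (np.int64(149), np.int64(97), np.int64(59)), (np.int64(122), np.int64(100), np.int64(63)), (np.int64(114), np.int64(99), np.int64(73)), (np.int64(134), np.int64(96), np.int64(55)), (np.int64(165), np.int64(99), np.int64(64)), (np.int64(165), np.int64(97), np.int64(64))]
169 [(np.int64(162), np.int64(98), np.int64(63)), (np.int64(155), np.int64(98), np.int64(59)), (np.int64(124), np.int64(97), np.int64(51)), (np.int64(102), np.int64(82), np.int64(42)), (np.int64(115), np.int64(86), np.int64(46)), (np.int64(167), np.int64(100), np.int64(64)), (np.int64(162), np.int64(96), np.int64(63))]
170 [(np.int64(166), np.int64(101), np.int64(66)), (np.int64(168), np.int64(103), np.int64(67)), (np.int64(123), np.int64(94), np.int64(49)), (np.int64(101), np.int64(80), np.int64(42)), (np
[... 294 characters left out ...]
nt64(80), np.int64(41)), (np.int64(128), np.int64(94), np.int64(52)), (np.int64(218), np.int64(143), np.int64(87)), (np.int64(219), np.int64(145), np.int64(92))]
172 [(np.int64(178), np.int64(112), np.int64(72)), (np.int64(200), np.int64(132), np.int64(82)), (np.int64(140), np.int64(103), np.int64(58)), (np.int64(122), np.int64(91), np.int64(50)), (np.int64(157), np.int64(109), np.int64(64)), (np.int64(234), np.int64(162), np.int64(100)), (np.int64(255), np.int64(215), np.int64(137))]
0.06 [[243.20009172 170.04218861]] [0.47619166 0.03554337 0.06      ]
0.055 [[243.26161673 170.99488435]] [0.47334982 0.03831945 0.055     ]
0.05 [[243.32279284 171.94217743]] [0.47050799 0.04109554 0.05      ]
```

Target TCP is about (0.471, 0.045). I descend in small steps and watch the force.

```bash
python3 -m jog '[{"jaw":5,"xyz":[1,2,-4],"rotation":[0,0,0]},{"jaw":5,"xyz":[0,0,-4],"rotation":[0,0,0]},{"jaw":5,"xyz":[0,0,-3],"rotation":[0,0,0]},{"jaw":5,"xyz":[0,0,0],"rotation":[0,0,0]}]'|grep -E 'eef|cont'; python3 -m jog '[{"jaw":5,"xyz":[0,0,-2],"rotation":[0,0,0]},{"jaw":5,"xyz":[0,0,-2],"rotation":[0,0,0]},{"jaw":5,"xyz":[0,0,0],"rotation":[0,0,0]}]'|grep -E 'eef|cont'
```

```text
eef_pos: [0.4714, 0.0454, 0.0836]
contact_force: [-0.7, 0.5, -0.8]
eef_pos: [0.4715, 0.0454, 0.0798]
contact_force: [0.6, -0.4, -1.4]
```

```bash
for i in 1 2 3 4 ; do python3 -m jog '[{"jaw":5,"xyz":[0,0,-1.5],"rotation":[0,0,0]},{"jaw":5,"xyz":[0,0,-1],"rotation":[0,0,0]},{"jaw":5,"xyz":[0,0,0],"rotation":[0,0,0]}]'|grep -E 'eef|cont'; done
```

```text
eef_pos: [0.4716, 0.0454, 0.0774]
contact_force: [-0.6, -0.4, -0.4]
eef_pos: [0.4717, 0.0452, 0.075]
contact_force: [0.5, -0.4, -1.4]
eef_pos: [0.4716, 0.0453, 0.0724]
contact_force: [0.6, -1.0, -0.4]
eef_pos: [0.4716, 0.0453, 0.0699]
contact_force: [0.3, -1.3, -1.5]
```

```bash
for i in 1 2 3 4 ; do python3 -m jog '[{"jaw":5,"xyz":[0,0,-1],"rotation":[0,0,0]},{"jaw":5,"xyz":[0,0,0],"rotation":[0,0,0]}]'|grep -E 'eef|cont'; done
```

```text
eef_pos: [0.4716, 0.0454, 0.0689]
contact_force: [0.6, -1.5, -0.4]
eef_pos: [0.4716, 0.0454, 0.068]
contact_force: [-0.2, -1.2, -1.0]
eef_pos: [0.4716, 0.0454, 0.067]
contact_force: [0.5, -0.5, -0.6]
eef_pos: [0.4716, 0.0453, 0.066]
contact_force: [0.3, -1.2, -0.1]
```

```bash
for i in 1 2 3 4 5; do python3 -m jog '[{"jaw":5,"xyz":[0,0,-1],"rotation":[0,0,0]},{"jaw":5,"xyz":[0,0,-1],"rotation":[0,0,0]},{"jaw":5,"xyz":[0,0,0],"rotation":[0,0,0]}]'|grep -E 'eef|cont'; done
```

```text
eef_pos: [0.4716, 0.0454, 0.0639]
contact_force: [0.8, -0.2, -1.8]
eef_pos: [0.4716, 0.0454, 0.0619]
contact_force: [0.4, -0.5, -0.7]
eef_pos: [0.4716, 0.0454, 0.0599]
contact_force: [0.5, -0.1, -0.5]
eef_pos: [0.4716, 0.0454, 0.0579]
contact_force: [-0.6, -0.8, -0.8]
eef_pos: [0.4716, 0.0454, 0.0559]
contact_force: [0.7, -0.9, -1.3]
```

```bash
for i in 1 2 3 4 ; do python3 -m jog '[{"jaw":5,"xyz":[0,0,-1],"rotation":[0,0,0]},{"jaw":5,"xyz":[0,0,0],"rotation":[0,0,0]}]'|grep -E 'eef|cont'; done
```

```text
eef_pos: [0.4716, 0.0454, 0.0549]
contact_force: [1.2, -1.6, -1.0]
eef_pos: [0.4716, 0.0453, 0.054]
contact_force: [0.2, -1.5, -0.6]
eef_pos: [0.4716, 0.0454, 0.053]
contact_force: [0.6, -1.5, -0.4]
eef_pos: [0.4716, 0.0454, 0.052]
contact_force: [0.9, -1.1, -0.5]
```

```bash
for i in 1 2; do python3 -m jog '[{"jaw":5,"xyz":[0,0,-0.6],"rotation":[0,0,0]},{"jaw":5,"xyz":[0,0,0],"rotation":[0,0,0]}]'|grep -E 'eef|cont'; done; python3 -m jog '[{"jaw":24,"xyz":[0,0,0],"rotation":[0,0,0]},{"jaw":30,"xyz":[0,0,0],"rotation":[0,0,0]},{"jaw":40,"xyz":[0,0,0],"rotation":[0,0,0]},{"jaw":50,"xyz":[0,0,0],"rotation":[0,0,0]},{"jaw":50,"xyz":[0,0,0],"rotation":[0,0,0]},{"jaw":50,"xyz":[0,0,0],"rotation":[0,0,0]}]'
```

```text
eef_pos: [0.4718, 0.0454, 0.0516]
contact_force: [-0.2, -1.3, 1.4]
eef_pos: [0.472, 0.0453, 0.0515]
contact_force: [-1.1, -0.4, 7.7]
clock: 19.77
eef_pos: [0.4716, 0.0454, 0.0508]
orientation: [-0.073, 0.997, -0.0, 0.0]
contact_force: [-0.3, 0.9, 0.6]
grip_width: 0.0498
gripper_force: 0.0
```

Floor reached at the expected height and the pin is released. I'm withdrawing straight up, then checking.

```bash
python3 -m jog '[{"jaw":50,"xyz":[0,0,10],"rotation":[0,0,0]},{"jaw":50,"xyz":[0,0,25],"rotation":[0,0,0]},{"jaw":50,"xyz":[0,0,35],"rotation":[0,0,0]},{"jaw":50,"xyz":[0,0,35],"rotation":[0,0,0]},{"jaw":50,"xyz":[0,-35,0],"rotation":[0,0,0]},{"jaw":50,"xyz":[0,-40,0],"rotation":[0,0,0]},{"jaw":50,"xyz":[0,-40,0],"rotation":[0,0,0]},{"jaw":50,"xyz":[0,-40,0],"rotation":[0,0,0]}]' >/dev/null; python3 -m jog '[{"jaw":50,"xyz":[-5,-40,0],"rotation":[0,0,0]},{"jaw":50,"xyz":[-5,-40,0],"rotation":[0,0,0]},{"jaw":50,"xyz":[0,0,0],"rotation":[0,0,0]},{"jaw":50,"xyz":[0,0,0],"rotation":[0,0,0]}]'; python3 - <<'E'
from h import *
t=grab('top'); s=grab('scene')
c=np.zeros((400,800,3),np.uint8)
c[:,:400]=cv2.resize(t['color'][160:240,205:285,::-1],None,fx=5,fy=5,interpolation=cv2.INTER_CUBIC)
c[:,400:]=cv2.resize(s['color'][150:230,230:310,::-1],None,fx=5,fy=5,interpolation=cv2.INTER_CUBIC)
cv2.imwrite('pics/c8.png',c)
P=np.array([[px(s,u,v) for u in range(230,310)] for v in range(140,225)])
m=(np.hypot(P[...,0]-.473,P[...,1]-.045)<.02)&(P[...,2]>.05); print(P[m].mean(0),P[m].max(0),m.sum())
E
```

```text
clock: 20.77
eef_pos: [0.4613, -0.1912, 0.1564]
orientation: [-0.071, 0.997, -0.0, 0.0]
contact_force: [0.2, 0.8, -0.8]
grip_width: 0.0497
gripper_force: 0.0
[0.47470286 0.04097633 0.07250445] [0.48289873 0.05052245 0.08462325] 44
```

View pics/c8.png

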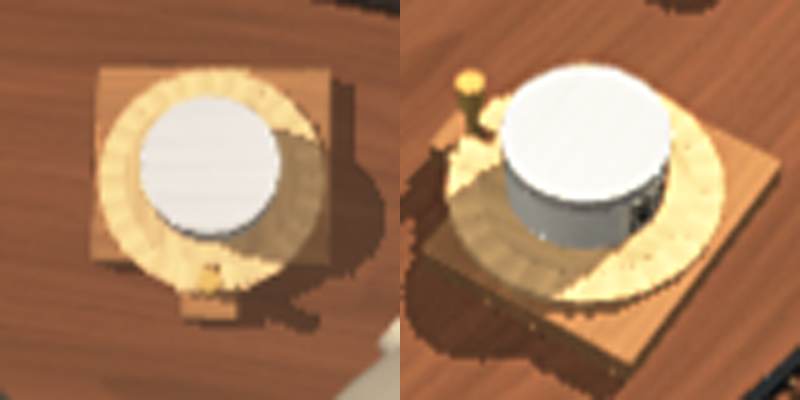

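The pin stands upright in the notch (top view (210,280), scene view (470,100)). Its head top is at about 0.082 m, so it is fully home. The arm is clear, so I'm handing in.

```bash
python3 -c "
from h import *
print(r.close_job())"
```

```text
the job is handed in; nothing more can be done
None
```

I rolled the tin until its label faced the front, about 1–2 mm off centre when last measured. The brass pin stands upright and fully home through the notch, released, and I handed the job in at about 21 s; the hand-in returned no verdict.

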